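# Load the jar mill, shut the guard and hold the run button

## Robot

A 7-joint arm with a two-finger parallel gripper is mounted at the origin on the work surface. World frame = base frame: x ahead of the robot, y to its left, z up, the work surface at z = 0. Lengths are in mm, angles in rad, forces in N, time in s.
With the tool pointing down it reaches from about 350 to 900 mm from the base axis. Payload 8.1 kg.
Tool frame: the origin (TCP) lies at the centre of the arm's flange, where the gripper is bolted on; the fingertips stand 178 mm ahead of it and the grasp point (between the pads) lies 159 mm ahead of it; z points along the fingers, y is the line along which they close (so a half turn about z gives the same grasp; the last joint's range is limited). The gripper opens to 92 mm and grips with 3 to 60 N. Pads are 19 mm wide; open, the fingers measure 130 mm over their backs; the gripper's body (75 mm by 190 mm) begins 47 mm behind the grasp point.
Start: joints at [-1.407, 0.434, 0.025, 1.573, -0.012, 1.134, -0.075], TCP at [164.802, 602.887, 404.742] pointing down, gripper open.
Joint ranges: [-2.62, 2.62], [-0.44, 2.09], [-1.27, 1.32], [0.08, 2.57], [-1.32, 4.46], [0.12, 2], [-2.74, 2.74]. Speed limits (rad/s): [2.22, 2.22, 3.01, 3.01, 3.14, 3.14, 3.14].

## Interface

Orientations are given as a rotation vector (axis times angle).
In Python, from cell import r, grab_frame, workorder gives the robot as it stands. The module is installed in compiled form; this text tells all that it offers.
- The arm moves only by the tool drive_tool, never from a script. Its argument "motion" is a list of rows, each a list of 6 numbers: the shift along the tool's x, y, z in m, then the turn, a rotation vector about the tool's x, y, z in rad. In form: [[tx, ty, tz, ax, ay, az], ...]. A call has exactly 5 rows; each row shifts and turns the commanded pose from where the row before left it, along the tool's axes as they then stand; what a row does not reach is not made up. A row lasts 1/10 s, in which the tool goes at most 50 mm and 8.59 degrees, less where a joint would pass 70% of its speed; a pose out of reach is approached as far as the arm can. A call with a gripper value outside its range is refused whole. "claw" is the opening, from 0 (shut) to 1 (fully open), set as the call begins (left out, the last holds). The fingers move at their own pace and stop on an object; "force" is the grip in N (left out, the last holds). Time passes only in rows, so rows that do not move let the fingers close, or fill a call up. It gives the time, the measured TCP pose, the force, the opening and the grip force at its end, in the units of the state.
- r.read_state(): the state, without advancing time (a new reading comes with each control period).
- grab_frame(name): name is "scene" or "top"; returns a dict with "img" (420x560x3 uint8, blue, green, red), "range_z" (420x560 float32, mm along the optical axis (not along the pixel's ray), 0 where there is no reading), "intrinsics" (3x3 intrinsics, pixels), "k1" (the pictures are not rectified: a ray, as slopes to the right and down, at radius r is drawn at 1 + k1 r^2 times it, then the intrinsics apply), "world_from_camera" (4x4, takes a point from camera to world coordinates). Camera axes: x right, y up, looking along -z (the intrinsics and any distortion apply to the point x, -y, -z); pixel columns grow to the right and rows downward; lengths in mm; the calibration is good to about 2 mm. A picture is of the moment at which its call begins.
- workorder.close_job(): hands the job in; it is judged then, once.
The state is a dict: "time": time; "qpos": joint angles; "dq": joint speeds; "tau": joint torques, N m; "tcp_pos": TCP position; "tcp_rot": TCP orientation; "contact_force": force on the tool from outside, world axes, zero at the start; "moment": the same for the moment, N m; "width": finger opening in mm; "gripper_force": force on a finger pad.
Only numpy, scipy, OpenCV 4.12 (cv2) and the standard library are available. Lean on these libraries where they do the work, as an engineer would, in place of code of your own. Each camera call takes 0.05 s, during which the arm holds its last target. There are 200 camera calls.

## Task

Lay the orange-capped jar lengthwise on the two rubber rollers of the blue jar mill, setting it down gently and letting go of it, then swing the clear guard all the way shut over it. Only once the guard is shut, push the green hold-to-run button fully down with the fingers and finish while still holding it down, without leaning hard on it; keep off the red stop button and leave everything else on the bench where it is.

Things in the scene. Friction and masses are not known exactly. Their poses are not given: they have to be found in the camera images.
- jar: Jar to load: white porcelain, lying on its side in a cradle, 98 mm long, 56 mm in diameter, about 0.35 to 0.6 kg, orange band and orange screw cap 51 mm across. Origin on its axis at mid-length, 45 mm above the table in the cradle; y runs level along the axis to the cap (body y -48 to 30 mm, cap 30 to 50 mm). It may roll about y.
- spare_jar: A like jar with a blue cap and band, lying in the other cradle; stays where it is. Same origin and axes.
- cradle_a: Wooden cradle, fixed, that carries the orange-capped jar: base 56 mm wide (x) by 88 mm long (y), 10 mm thick, with two V blocks up to 30 mm high, reaching 30 mm either side of the middle in x, near the jar's ends (y -36 and 20 mm, 12 mm thick). Origin under its centre on the table; y along the jar.
- cradle_b: The same cradle, carrying the blue-capped jar. Fixed.
- mill: Blue bench jar mill, fixed. Origin on the table under the middle of the roller bed; x points from the front to the hinge side at the rear, y along the rollers, z up. Base 215 mm deep, y -145 to 245 mm, top at 48 mm. Drive housing y 150 to 245 mm; its flat top at z 120 mm is the control panel: green button at x -55, small dial (14 mm high) at 0, red button at 58 mm.
- bed (a point): Where the jar's axis comes to lie, z 97 mm in the mill's frame, axes as the mill. Below it two free-turning rubber rollers along y, 24 mm thick, axes at x -22 and 22, z 64 mm (tops 76 mm), between bearing plates at y -122 and 122 mm (12 mm thick, up to z 79 mm). A jar centred within 65 mm of here along y is well loaded.
- guard (a joint): Guard angle, rad: 0 shut over the rollers, 1.85 leaning fully back, about 1.65 at the start. Clear box-shaped hood with yellow edges, open below, hinged along its lower rear edge. Shut, it reaches 190 mm forward of the hinge line, 90 mm above it, 132 mm either side. A friction hinge (0.7 N m) keeps it wherever it is left; moving it takes 2 to 6 N at the handle.
- guard_handle (a point): Middle of the guard's dark steel bar handle: round bar 10 mm thick, 110 mm long along y, its centre 30 mm off the front panel. With the guard shut it lies 220 mm in front of the hinge line and 40 mm above it; with the guard open the bar stands on top of it. Turns with the guard.
- guard_hinge (a point): Middle of the guard's hinge line, on the mill at x = 105 mm, y = 0, z = 55 mm, with the mill's axes. The guard turns about y; opening lifts the front up and back.
- jog (a joint): Travel of the green hold-to-run button in m: 0 released, 0.008 fully down. Spring return: 4 N starts it, 9 N holds it fully down; it goes down along the mill's -z, and rises as soon as it is let go.
- jog_top (a point): Centre of the top of the green mushroom button, 38 mm across, 31 mm above the panel when released; moves with it.
- estop (a joint): Travel of the red stop button in m: 0 untouched, 0.006 pressed. Leave alone.
- estop_top (a point): Centre of the top of the red mushroom stop button, 38 mm across, 31 mm above the panel, 113 mm behind the green one.
- glaze_pot: Small black glaze jar with a green label, 50 mm across, 68 mm high; bystander, left of the mill. Origin under its centre.
- pot_lid: Loose black lid, 48 mm across, 10 mm high; bystander. Origin under its centre.
- tub: White plastic tub, 104 mm across, 110 mm high; bystander. Origin under its centre.
- bisque_bowl: Terracotta bowl, 120 mm across, 55 mm high; bystander, right of the cradles. Origin under its centre.
- brush: Blue glaze brush 190 mm long lying on the table; bystander near the cradles. Origin under its middle.
- rib: Dark wooden potter's rib, 100 by 55 by 6 mm, lying near the robot, before the mill; bystander. Origin under its centre.
Mind the look-alikes: they are no part of the job. Leave any pink look-alike of the jar alone.

How it is judged (in metres and radians):
On the way, in this order (a step that is already met when the one before it is completed fails the run):
1. the orange-capped jar lies between the two rollers, let go of, with the guard still open (x of jar in the frame of mill between -0.008 and 0.008 m and y of jar in the frame of mill between -0.065 and 0.065 m and z of jar in the frame of mill between 0.091 and 0.104 m and angle between the y axis of jar and the y axis of mill, either way round below 0.12 rad and contact force between the fingers and jar below 0.2 N and linear speed of jar below 0.05 m/s and value of joint guard above 0.8 rad), for 0.2 s.
2. the guard is shut over the loaded jar (x of jar in the frame of mill between -0.008 and 0.008 m and y of jar in the frame of mill between -0.065 and 0.065 m and z of jar in the frame of mill between 0.091 and 0.104 m and angle between the y axis of jar and the y axis of mill, either way round below 0.12 rad and value of joint guard below 0.04 rad), for 0.2 s.
At the end, for the whole second after the job is handed in: Jar lying along the rollers (centre within 8 mm of the middle between them, within 65 mm of the bed centre lengthwise, axis within 0.12 rad); guard shut (under 0.04 rad); green button held at least 6.5 of its 8 mm down by the fingers with 4 to 40 N; red button up (all of step 2 and value of joint jog above 0.0065 m and contact force between the fingers and jog between 4 and 40 N and value of joint estop below 0.002 m); the arm keeps its last pose, push and grip.
It fails at once if the green button pressed while the guard is not shut (value of joint jog above 0.003 m and value of joint guard above 0.08 rad).
It fails at once if the red stop button pressed (value of joint estop above 0.002 m).
It fails at once if the jar dropped: falling faster than 0.45 m/s (a fall of 10 mm) out of the fingers (linear speed of jar above 0.45 m/s and contact force between the fingers and jar below 0.05 N).
It fails at once if the blue-capped jar or another thing on the bench moved by more than 30 mm (distance of any of spare_jar, glaze_pot, pot_lid, tub, bisque_bowl, brush, rib from where it was at the start of the episode above 0.03 m).
It also fails if it takes over 72 s, if anything falls off the work surface, if the arm or the gripper's body presses on something with over 40 N, if the wrist force passes 120 N, or if a joint passes its speed limit or range.

## Working session

There is one attempt and no reset: what is moved stays moved. The work goes in short steps, Python scripts to look and compute and a tool call to move; the robot and the scene stay as the last step left them, time stands still between calls to the robot, and variables do not carry over. Pictures are saved under pics/ and viewed, at most 10 in all, crops included, and the job is handed in when it is done.

Besides the shell and the picture viewer there is one more tool, called after ">>>" by a JSON object that holds its "method" and its "body". drive_tool: Moves the arm, as the interface text tells. Its arguments: {"type":"object","properties":{"motion":{"type":"array"},"claw":{"type":"number"},"force":{"type":"number"}},"required":["motion"]}

```bash
mkdir -p pics
cat > h.py <<'E'
import numpy as np, cv2
from cell import r, grab_frame, workorder
from scipy.spatial.transform import Rotation as R
def pts(f):
    K=f["intrinsics"];h,w=f["range_z"].shape
    u,v=np.meshgrid(np.arange(w),np.arange(h))
    x=(u-K[0,2])/K[0,0];y=(v-K[1,2])/K[1,1]
    xd,yd=x.copy(),y.copy()
    for _ in range(8):
        s=1+f["k1"]*(x*x+y*y);x,y=xd/s,yd/s
    z=f["range_z"]
    P=np.stack([x*z,-y*z,-z,np.ones_like(z)],-1)@f["world_from_camera"].T
    P=P[...,:3];P[z==0]=np.nan
    return P
E
python3 - <<'E'
from h import *
for n in("scene","top"):
    f=grab_frame(n);cv2.imwrite(f"pics/{n}0.png",f["img"]);np.savez(f"{n}0.npz",**f)
    print(n,f["intrinsics"],f["k1"],f["world_from_camera"])
print(r.read_state())
E
```

```text
scene [[399.51791628   0.         276.05509302]
 [  0.         399.51791628 213.93026546]
 [  0.           0.           1.        ]] -0.10881671530946341 [[ 2.07039610e-01 -6.96448049e-01  6.87091490e-01  1.17988718e+03]
 [ 9.78116150e-01  1.62124380e-01 -1.30401234e-01 -1.47413750e+02]
 [-2.05765969e-02  6.99053503e-01  7.14773253e-01  8.85011058e+02]
 [ 0.00000000e+00  0.00000000e+00  0.00000000e+00  1.00000000e+00]]
top [[439.75372823   0.         266.85786751]
 [  0.         439.75372823 217.42745586]
 [  0.           0.           1.        ]] 0.01373090041452212 [[-2.62741135e-02  9.95167274e-01 -9.46137863e-02  3.02526539e+02]
 [-9.99275313e-01 -2.87538199e-02 -2.49412655e-02 -3.56242837e+01]
 [-2.75412389e-02  9.38899112e-02  9.95201570e-01  1.28672631e+03]
 [ 0.00000000e+00  0.00000000e+00  0.00000000e+00  1.00000000e+00]]
{'time': 0.1, 'qpos': array([-1.40658717,  0.43514188,  0.02496398,  1.5740037 , -0.01157073,
        1.13399268, -0.07511538]), 'dq': array([-7.97899740e-04, -2.43250746e-03,  1.42210599e-05, -1.54890565e-03,
       -2.04601340e-04, -7.52620904e-04,  4.39961896e-04]), 'tau': array([ 2.25445103e-03, -6.69124389e+01,  9.87186246e-01, -3.15151227e+01,
       -6.07387698e-02,  3.73801624e-02,  6.32361866e-05]), 'tcp_pos': array([164.75889413, 602.67761641, 404.03120192]), 'tcp_rot': array([-4.17954941e-01, -3.11362848e+00,  2.20033243e-03]), 'contact_force': array([ 0.88611193, -0.09552707,  0.35347017]), 'moment': array([ 0.04694647, -0.02604133,  0.03317445]), 'gripper_force': 0.0, 'width': 91.82660199421005}
```

View pics/scene0.png

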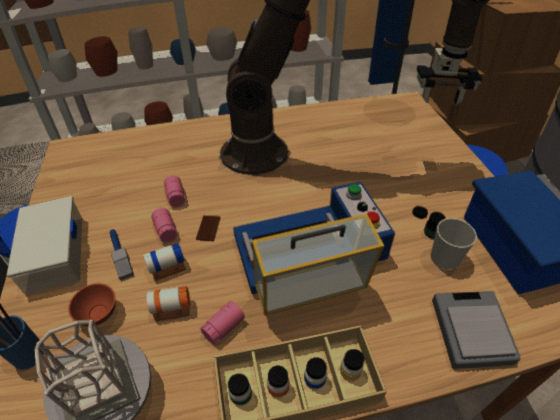

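View pics/top0.png

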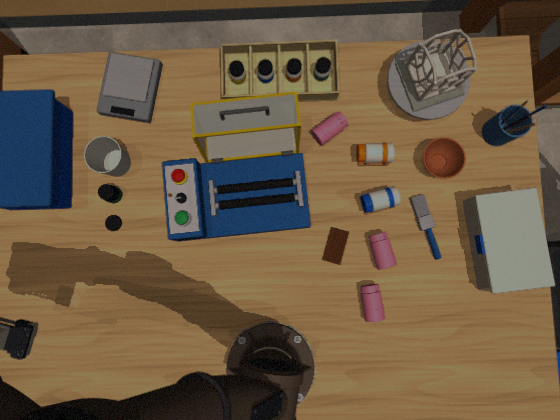

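The top view shows the mill at about (240,200), its green button at (182,218) and red at (178,177), with the guard leaning back and its bar at (245,112). Jar candidates are orange-capped (376,153), blue-capped (380,200) and pink (329,128), (382,250) and (372,302). Only (376,153), scene (168,301), is white with an orange cap and band, so it fits the description. Next I'll measure it and confirm with a crop.

```bash
cat > meas.py <<'E'
from h import *
out={}
for n in("top","scene"):
    f=dict(np.load(n+"0.npz"));P=pts(f);hsv=cv2.cvtColor(f["img"],cv2.COLOR_BGR2HSV)
    H,S,V=[hsv[...,i].astype(int) for i in range(3)]
    x,y,z=[P[...,i] for i in range(3)]
    def blob(name,m,k=1):
        nn,l,st,c=cv2.connectedComponentsWithStats(m.astype(np.uint8))
        for i in np.argsort(-st[1:,4])[:k]+1:
            q=P[l==i];q=q[~np.isnan(q[:,0])]
            print(n,name,"px",c[i].round(),st[i,4],"med",np.median(q,0).round(1),"min",np.percentile(q,3,0).round(1),"max",np.percentile(q,97,0).round(1))
    blob("green",(H>45)&(H<90)&(S>110)&(z>125)&(z<170))
    blob("red",((H<6)|(H>174))&(S>150)&(z>135)&(z<165))
    blob("yellow",(H>20)&(H<32)&(S>150)&(z>60),3)
    blob("orange",(H>6)&(H<18)&(S>190)&(z>25)&(z<90)&(V>120),3)
    blob("white",(S<60)&(V>130)&(z>30)&(z<85),5)
    blob("roller",(V<60)&(z>60)&(z<85),4)
    # panel
    blob("panel",(S<70)&(z>112)&(z<127)&(V>100),2)
    blob("handle",(V<90)&(z>200)&(x>500)&(y>-100)&(y<250),3)
f=dict(np.load("top0.npz"))["img"]
cv2.imwrite("pics/crop1.png",cv2.resize(f[105:275,310:450],None,fx=3.5,fy=3.5,interpolation=cv2.INTER_CUBIC))
E
python3 meas.py
```

```text
top green px [181. 217.] 137 med [417.7 216.8 150. ] min [402.6 202.3 145.5] max [433.9 230.9 153.9]
top red px [178. 175.] 129 med [529.7 224.5 149.9] min [515.4 210.9 145.7] max [545.5 239.9 154. ]
top yellow px [239. 119.] 840 med [626.2  59.1 238.7] min [590.1 -91.8  86. ] max [709.  170.4 246.2]
top yellow px [298. 140.] 62 med [614.  -93.5 143.5] min [602.9 -96.7  65. ] max [627.9 -90.3 228.9]
top yellow px [236. 158.] 44 med [591.4  79.6  61.9] min [585.9  44.9  60.1] max [595.2 112.6  66.4]
top orange px [362. 152.] 100 med [ 595.5 -276.6   67.5] min [ 577.6 -285.3   57.7] max [ 619.6 -268.3   72. ]
top orange px [385. 152.] 57 med [ 592.  -339.7   69.3] min [ 572.  -344.3   59.3] max [ 619.6 -335.3   75.2]
top orange px [447. 138.] 1 med [ 630.7 -520.2   52.5] min [ 630.7 -520.2   52.5] max [ 630.7 -520.2   52.5]
top white px [380. 200.] 234 med [ 458.7 -319.7   70.3] min [ 439.1 -340.9   60.3] max [ 478.2 -299.5   75.5]
top white px [374. 152.] 231 med [ 593.3 -309.9   69.9] min [ 575.3 -330.5   61.1] max [ 615.1 -290.4   75.4]
top white px [396. 196.] 90 med [ 467.5 -364. 
[... 2746 characters left out ...]
4.9 1494.7   72.9] min [-682.5 1341.    60.8] max [-534.2 1814.8   84.2]
scene roller px [238. 384.] 355 med [ 858.8 -175.6   74.4] min [ 838.4 -193.6   63.5] max [ 875.8 -157.6   77.2]
scene panel px [361. 206.] 603 med [458.9 227.4 120.9] min [387.6 182.2 117.3] max [561.3 263.9 123.8]
scene panel px [284. 296.] 7 med [698.6 -43.5 115.2] min [697.2 -47.6 113.3] max [699.6 -36.6 121.1]
scene handle px [322. 265.] 786 med [702.7  39.6 215. ] min [693.3 -85.6 201.1] max [713.5 168.4 229.2]
scene handle px [317. 234.] 349 med [661.1  35.6 270.1] min [640.8 -19.4 238.2] max [667.4  95.8 274.4]
scene handle px [258. 264.] 15 med [664.6 -91.7 206.8] min [647.2 -93.2 201.5] max [682.2 -90.5 212.8]
```

View pics/crop1.png

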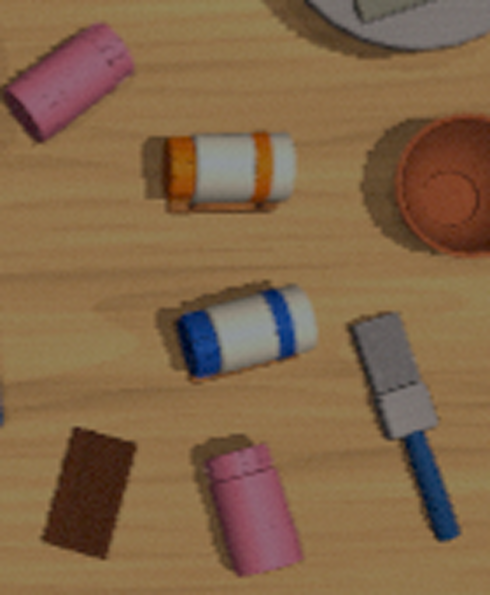

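The crop confirms it: the jar with the orange cap facing left (+y) and an orange band is the target, in the upper cradle. The blue-capped one is the spare. Now I'll fit cylinders for accurate axes.

```bash
cat > fit.py <<'E'
from h import *
from scipy.optimize import least_squares
def fitcyl(Q,rad,z0,yaw0=0.0,fixz=False):
    # axis along (-sin yaw, cos yaw); params lateral offset, yaw, z
    c=np.median(Q,0)
    def res(p):
        ex=np.array([np.cos(p[1]),np.sin(p[1])]);l=(Q[:,:2]-c[:2])@ex-p[0]
        return np.hypot(l,Q[:,2]-(z0 if fixz else p[2]))-rad
    s=least_squares(res,[0,yaw0,z0],loss="soft_l1",f_scale=2)
    p=s.x;ex=np.array([np.cos(p[1]),np.sin(p[1])]);
    return c[:2]+p[0]*ex,p[1],p[2],np.sqrt(np.mean(s.fun**2))
for n in("top","scene"):
    f=dict(np.load(n+"0.npz"));P=pts(f);hsv=cv2.cvtColor(f["img"],cv2.COLOR_BGR2HSV)
    H,S,V=[hsv[...,i].astype(int) for i in range(3)];x,y,z=[P[...,i] for i in range(3)]
    m=(x>545)&(x<650)&(y>-375)&(y<-240)&(z>35)&(z<85)
    jar=P[m];w=jar[(jar[:,1]<-292)]
    print(n,"jar",fitcyl(w,28,45),"y range",np.percentile(jar[:,1],[.5,1,2,98,99,99.5]),len(w))
    m=(x>410)&(x<520)&(y>-390)&(y<-250)&(z>40)&(z<85); j=P[m]
    print(n,"spare y",np.percentile(j[:,1],[1,99]),"x",np.percentile(j[:,0],[1,99]))
    for lo,hi in((440,486),(487,535)):
        m=(V<70)&(x>lo)&(x<hi)&(y>-60)&(y<112)&(z>62)&(z<82)
        if m.sum()>50: print(n,"roller",fitcyl(P[m],12,64,0.08,True),m.sum())
    b=(H>100)&(H<125)&(S>120)&(z>42)&(z<54)&(x>330)&(x<640)&(y>-150)&(y<260); q=P[b][:,:2].astype(np.float32)
    print(n,"base",cv2.minAreaRect(q))
    pm=(S<70)&(z>116)&(z<126)&(V>100)&(x>350)&(x<600)&(y>150)&(y<280)
    print(n,"panel",cv2.minAreaRect(P[pm][:,:2].astype(np.float32)),np.median(z[pm]))
    h=(V<90)&(z>262)&(z<290)&(x>630)&(x<690)&(y>-60)&(y<140);q=P[h]
    print(n,"handle",fitcyl(q,5,268,0.08),q.min(0),q.max(0))
    for c0 in ((421,217),(533,226)):
        k=(np.hypot(x-c0[0],y-c0[1])<30)&(z>140)&(S>100)
        print(n,"button",cv2.minEnclosingCircle(P[k][:,:2].astype(np.float32)),np.percentile(z[k],[50,95]))
E
python3 fit.py
```

```text
top jar (array([ 597.55592373, -328.85840802]), np.float64(-0.01392299558150335), np.float64(44.887141119551636), np.float64(2.03241982988947)) y range [-365.41561691 -364.84509907 -363.11829813 -265.46180334 -265.25441804
 -265.0729155 ] 528
top spare y [-374.35932884 -272.59730298] x [429.70423744 494.67330706]
top roller (array([465.4925179 ,  26.45773809]), np.float64(0.07614158172137656), np.float64(64.0), np.float64(1.842659884071448)) 522
top roller (array([509.7263077 ,  25.48281805]), np.float64(0.07214165068582229), np.float64(64.0), np.float64(1.9378987967660006)) 510
top base ((486.7207336425781, 30.797607421875), (213.76809692382812, 297.5130920410156), 4.227530002593994)
top panel ((472.4809875488281, 221.7674102783203), (184.3793487548828, 80.49644470214844), 4.287177562713623) 121.84092776526961
top handle (array([656.51002911,  39.37060247]), np.float64(0.07831694010497946), np.float64(269.13630547327267), np.float64(1.5873467392893537)) [646.465775   -19.81646809 262.96557998] [665.61659227  97.59239541 277.93765182]
top button ((417.5049133300781, 217.6537017822265
[... 589 characters left out ...]
247548104887415)) 151
scene base ((489.13458251953125, 66.56465911865234), (213.85316467285156, 369.9239196777344), 4.655898094177246)
scene panel ((472.8331298828125, 223.46298217773438), (189.27078247070312, 82.94220733642578), 3.294982433319092) 120.89921001977916
scene handle (array([659.06977718,  35.79380835]), np.float64(0.08209214530712597), np.float64(268.3102045772959), np.float64(1.0985568773514305)) [654.31834925 -19.86330061 263.60574654] [669.07549085  97.45755985 275.49517143]
scene button ((423.48602294921875, 216.26797485351562), 17.40041732788086) [147.78169124 149.71074552]
scene button ((534.9390869140625, 227.4510498046875), 17.96355628967285) [148.9983288  151.61517662]
```

```bash
cat > plan.py <<'E'
import sys;from h import *
def show():
    s=r.read_state();print("t",round(s["time"],2),"pos",s["tcp_pos"].round(1),"tool y az",round(np.arctan2(*R.from_rotvec(s["tcp_rot"]).as_matrix()[1::-1,1]),4),"z",R.from_rotvec(s["tcp_rot"]).as_matrix()[:,2].round(4),"F",s["contact_force"].round(1),"w",round(s["width"],1),"g",round(s["gripper_force"],1),"q",s["qpos"].round(2));return s
def plan(tgt,az,n,tilt=0):  # tilt: turn about tool y from straight down
    s=show();A=R.from_rotvec(s["tcp_rot"]);p=s["tcp_pos"]
    y=np.array([np.cos(az),np.sin(az),0]);z=np.array([0,0,-1.]);x=np.cross(y,z)
    B=R.from_matrix(np.c_[x,y,z])*R.from_rotvec([0,tilt,0])
    d=(A.inv()*B).as_rotvec()/n;st=(np.array(tgt)-p)/n/1000
    for i in range(n):
        print(np.r_[(A*R.from_rotvec(d*i)).inv().apply(st),d].round(4).tolist())
if __name__=="__main__":
    a=[float(v) for v in sys.argv[1:]];plan(a[:3],a[3],int(a[4]),a[5] if len(a)>5 else 0)
E
python3 plan.py 598 -324 340 -0.01 25
```

```text
t 0.1 pos [164.8 602.7 404. ] tool y az 1.3039 z [-2.0e-04 -1.4e-03 -1.0e+00] F [ 0.9 -0.1  0.4] w 91.8 g 0.0 q [-1.41  0.44  0.02  1.57 -0.01  1.13 -0.08]
[-0.0265, -0.0312, 0.0026, -0.0, 0.0, 0.0526]
[-0.0281, -0.0297, 0.0026, -0.0, 0.0, 0.0526]
[-0.0296, -0.0282, 0.0026, -0.0, 0.0, 0.0526]
[-0.0311, -0.0266, 0.0026, -0.0, 0.0, 0.0526]
[-0.0324, -0.025, 0.0026, -0.0, 0.0, 0.0526]
[-0.0337, -0.0232, 0.0026, -0.0, 0.0, 0.0526]
[-0.0349, -0.0214, 0.0026, -0.0, 0.0, 0.0526]
[-0.0359, -0.0196, 0.0026, -0.0, 0.0, 0.0526]
[-0.0369, -0.0177, 0.0026, -0.0, 0.0, 0.0526]
[-0.0378, -0.0157, 0.0026, -0.0, 0.0, 0.0526]
[-0.0386, -0.0137, 0.0026, -0.0, 0.0, 0.0526]
[-0.0392, -0.0116, 0.0026, -0.0, 0.0, 0.0526]
[-0.0398, -0.0096, 0.0026, -0.0, 0.0, 0.0526]
[-0.0402, -0.0075, 0.0026, -0.0, 0.0, 0.0526]
[-0.0406, -0.0053, 0.0026, -0.0, 0.0, 0.0526]
[-0.0408, -0.0032, 0.0026, -0.0, 0.0, 0.0526]
[-0.0409, -0.001, 0.0026, -0.0, 0.0, 0.0526]
[-0.0409, 0.0011, 0.0026, -0.0, 0.0, 0.0526]
[-0.0408, 0.0032, 0.0026, -0.0, 0.0, 0.0526]
[-0.0406, 0.0054, 0.0026, -0.0, 0.0, 0.0526]
[-0.0402, 0.0075, 0.0026, -0.0, 0.0, 0.0526]
[-0.0398, 0.0096, 0.0026, -0.0, 0.0, 0.0526]
[-0.0392, 0.0117, 0.0026, -0.0, 0.0, 0.0526]
[-0.0385, 0.0137, 0.0026, -0.0, 0.0, 0.0526]
[-0.0378, 0.0157, 0.0026, -0.0, 0.0, 0.0526]
```

>>> {"method": "drive_tool", "body": {"motion": [[-0.0265,-0.031,0,0,0,0.0526],[-0.028,-0.0297,0,0,0,0.0526],[-0.0296,-0.028,0,0,0,0.0526],[-0.031,-0.0266,0,0,0,0.0526],[-0.0324,-0.025,0,0,0,0.0526]], "claw": 1}}

```text
time: 0.6
tcp_pos: [251.9, 416.3, 404.5]
tcp_rot: [-0.826, -3.031, 0.001]
contact_force: [1.1, -0.8, 0.1]
width: 91.8
gripper_force: 0.0
```

>>> {"method": "drive_tool", "body": {"motion": [[-0.0337,-0.023,0,0,0,0.0526],[-0.035,-0.0214,0,0,0,0.0526],[-0.036,-0.0196,0,0,0,0.0526],[-0.037,-0.0177,0,0,0,0.0526],[-0.0378,-0.0157,0,0,0,0.0526]]}}

```text
time: 1.1
tcp_pos: [338.6, 230.9, 404.7]
tcp_rot: [-1.216, -2.897, -0.0]
contact_force: [0.7, 0.9, -0.4]
width: 91.8
gripper_force: 0.0
```

>>> {"method": "drive_tool", "body": {"motion": [[-0.0386,-0.0137,0,0,0,0.0526],[-0.039,-0.0116,0,0,0,0.0526],[-0.04,-0.0096,0,0,0,0.0526],[-0.04,-0.0075,0,0,0,0.0526],[-0.0406,-0.005,0,0,0,0.0526]]}}

```text
time: 1.6
tcp_pos: [425.2, 45.9, 404.7]
tcp_rot: [-1.585, -2.712, -0.0]
contact_force: [0.5, 1.1, 0.5]
width: 92.0
gripper_force: 0.0
```

>>> {"method": "drive_tool", "body": {"motion": [[-0.041,-0.003,0,0,0,0.0526],[-0.041,-0.001,0,0,0,0.0526],[-0.041,0.001,0,0,0,0.0526],[-0.041,0.003,0,0,0,0.0526],[-0.0406,0.0054,0,0,0,0.0526]]}}

```text
time: 2.1
tcp_pos: [512.1, -139.9, 404.5]
tcp_rot: [-1.927, -2.481, -0.0]
contact_force: [0.4, 0.6, -0.4]
width: 91.7
gripper_force: 0.0
```

>>> {"method": "drive_tool", "body": {"motion": [[-0.04,0.0075,0.01,0,0,0.0526],[-0.04,0.0096,0.01,0,0,0.0526],[-0.039,0.0117,0.01,0,0,0.0526],[-0.0385,0.0137,0.01,0,0,0.0526],[-0.0378,0.0157,0.01,0,0,0.0526]]}}

```text
time: 2.6
tcp_pos: [598.7, -324.9, 353.6]
tcp_rot: [-2.235, -2.207, 0.0]
contact_force: [-0.2, 0.4, 1.0]
width: 91.9
gripper_force: 0.0
```

```bash
python3 plan.py 598.5 -324 260 -0.01 5
```

```text
t 2.6 pos [ 598.7 -324.9  353.6] tool y az -0.0127 z [-7.e-04  7.e-04 -1.e+00] F [-0.2  0.4  1. ] w 91.9 g 0.0 q [ 0.    0.64  0.7   1.52 -0.44  1.14  0.77]
[0.0002, -0.0, 0.0187, -0.0001, -0.0001, -0.0005]
[0.0002, -0.0, 0.0187, -0.0001, -0.0001, -0.0005]
[0.0002, -0.0, 0.0187, -0.0001, -0.0001, -0.0005]
[0.0002, -0.0, 0.0187, -0.0001, -0.0001, -0.0005]
[0.0002, -0.0, 0.0187, -0.0001, -0.0001, -0.0005]
```

>>> {"method": "drive_tool", "body": {"motion": [[0,0,0.02,0,0,0],[0,0,0.02,0,0,0],[0,0,0.02,0,0,0],[0,0,0.02,0,0,0],[0,0,0.014,0,0,0]]}}

```text
time: 3.1
tcp_pos: [597.8, -323.2, 258.8]
tcp_rot: [-2.232, -2.208, 0.001]
contact_force: [-0.9, -0.2, 0.7]
width: 91.6
gripper_force: 0.0
```

>>> {"method": "drive_tool", "body": {"motion": [[0,0,0.014,0,0,0],[0,0,0.012,0,0,0],[0,0,0.01,0,0,0],[0,0,0.008,0,0,0],[0,0,0.005,0,0,0]]}}

```text
time: 3.6
tcp_pos: [598.1, -323.6, 211.1]
tcp_rot: [-2.234, -2.209, 0.0]
contact_force: [0.9, -0.1, 0.4]
width: 91.8
gripper_force: 0.0
```

>>> {"method": "drive_tool", "body": {"motion": [[0,0,0,0,0,0],[0,0,0,0,0,0],[0,0,0,0,0,0],[0,0,0,0,0,0],[0,0,0,0,0,0]], "claw": 0.6, "force": 25}}

```text
time: 4.1
tcp_pos: [598.7, -323.6, 212.3]
tcp_rot: [2.232, 2.208, 0.002]
contact_force: [5.1, -0.1, 0.3]
width: 57.0
gripper_force: 2.2
```

```bash
python3 -c "
from plan import *;show();f=grab_frame('scene');cv2.imwrite('pics/s2.png',cv2.resize(f['img'][200:380,60:300],None,fx=2.5,fy=2.5))"
```

```text
t 4.1 pos [ 598.7 -323.6  212.3] tool y az -0.0109 z [ 2.e-03 -5.e-04 -1.e+00] F [ 5.1 -0.1  0.3] w 57.0 g 2.2 q [ 0.05  0.78  0.6   1.64 -0.54  0.89  0.86]
```

View pics/s2.png

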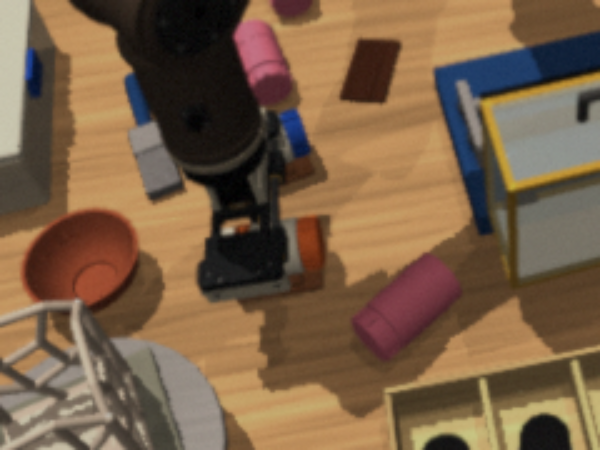

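The gripper straddles the orange-capped jar (cap at about (310,243) in the crop), with the pads on the body between the band and the cap. I'll close fully and lift.

>>> {"method": "drive_tool", "body": {"motion": [[0,0.001,0,0,0,0],[0,0,0,0,0,0],[0,0,0,0,0,0],[0,0,0,0,0,0],[0,0,0,0,0,0]], "claw": 0.4, "force": 30}}

```text
time: 4.65
tcp_pos: [599.7, -323.7, 212.3]
tcp_rot: [2.232, 2.208, 0.001]
contact_force: [3.8, -0.7, 5.4]
width: 55.3
gripper_force: 30.0
```

>>> {"method": "drive_tool", "body": {"motion": [[0,0,-0.004,0,0,0],[0,0,-0.006,0,0,0],[0,0,-0.01,0,0,0],[0,0,-0.01,0,0,0],[0,0,-0.01,0,0,0]]}}

```text
time: 5.15
tcp_pos: [598.9, -323.8, 252.7]
tcp_rot: [-2.234, -2.209, 0.0]
contact_force: [0.0, -0.2, -3.5]
width: 55.4
gripper_force: 30.0
```

```bash
python3 plan.py 490 -324 365 0.07 10
```

```text
t 5.15 pos [ 598.9 -323.8  252.7] tool y az -0.0114 z [-2.e-04 -0.e+00 -1.e+00] F [ 0.  -0.2 -3.5] w 55.4 g 30.0 q [ 0.03  0.74  0.63  1.62 -0.51  0.96  0.83]
[-0.0001, -0.0109, -0.0112, -0.0, 0.0, -0.0081]
[-0.0001, -0.0109, -0.0112, -0.0, 0.0, -0.0081]
[0.0, -0.0109, -0.0112, -0.0, 0.0, -0.0081]
[0.0001, -0.0109, -0.0112, -0.0, 0.0, -0.0081]
[0.0002, -0.0109, -0.0112, -0.0, 0.0, -0.0081]
[0.0003, -0.0109, -0.0112, -0.0, 0.0, -0.0081]
[0.0004, -0.0109, -0.0112, -0.0, 0.0, -0.0081]
[0.0005, -0.0109, -0.0112, -0.0, 0.0, -0.0081]
[0.0006, -0.0109, -0.0112, -0.0, 0.0, -0.0081]
[0.0006, -0.0109, -0.0112, -0.0, 0.0, -0.0081]
```

>>> {"method": "drive_tool", "body": {"motion": [[0,-0.011,-0.016,0,0,-0.008],[0,-0.011,-0.02,0,0,-0.008],[0,-0.011,-0.02,0,0,-0.008],[0,-0.011,-0.02,0,0,-0.008],[0,-0.011,-0.02,0,0,-0.008]]}}

```text
time: 5.65
tcp_pos: [543.3, -324.0, 349.2]
tcp_rot: [2.189, 2.253, 0.0]
contact_force: [-0.5, -0.6, -3.5]
width: 55.5
gripper_force: 30.0
```

>>> {"method": "drive_tool", "body": {"motion": [[0,-0.011,-0.006,0,0,-0.008],[0,-0.011,-0.006,0,0,-0.008],[0,-0.011,-0.004,0,0,-0.008],[0,-0.011,0,0,0,-0.009],[0,-0.011,0,0,0,-0.009]]}}

```text
time: 6.15
tcp_pos: [488.1, -326.2, 363.2]
tcp_rot: [-2.14, -2.299, 0.0]
contact_force: [0.2, -0.2, -4.1]
width: 55.3
gripper_force: 30.0
```

```bash
python3 plan.py 490.2 16.5 350 0.075 12
```

```text
t 6.15 pos [ 488.1 -326.2  363.2] tool y az 0.0717 z [-8.e-04  5.e-04 -1.e+00] F [ 0.2 -0.2 -4.1] w 55.3 g 30.0 q [ 0.01  0.47  0.71  1.76 -0.35  1.04  0.92]
[0.0285, 0.0022, 0.0011, -0.0001, -0.0, -0.0003]
[0.0285, 0.0022, 0.0011, -0.0001, -0.0, -0.0003]
[0.0285, 0.0022, 0.0011, -0.0001, -0.0, -0.0003]
[0.0285, 0.0022, 0.0011, -0.0001, -0.0, -0.0003]
[0.0285, 0.0022, 0.0011, -0.0001, -0.0, -0.0003]
[0.0285, 0.0023, 0.0011, -0.0001, -0.0, -0.0003]
[0.0285, 0.0023, 0.0011, -0.0001, -0.0, -0.0003]
[0.0285, 0.0023, 0.0011, -0.0001, -0.0, -0.0003]
[0.0285, 0.0023, 0.0011, -0.0001, -0.0, -0.0003]
[0.0285, 0.0023, 0.0011, -0.0001, -0.0, -0.0003]
[0.0285, 0.0023, 0.0011, -0.0001, -0.0, -0.0003]
[0.0285, 0.0023, 0.0011, -0.0001, -0.0, -0.0003]
```

>>> {"method": "drive_tool", "body": {"motion": [[0.02,0.0018,0,0,0,0],[0.03,0.0024,0,0,0,0],[0.03,0.0024,0,0,0,0],[0.03,0.0024,0,0,0,-0.001],[0.03,0.0024,0,0,0,-0.001]]}}

```text
time: 6.65
tcp_pos: [489.8, -184.8, 363.2]
tcp_rot: [-2.138, -2.301, 0.001]
contact_force: [0.1, 0.1, -3.8]
width: 55.7
gripper_force: 30.0
```

>>> {"method": "drive_tool", "body": {"motion": [[0.03,0.0024,0,0,0,0],[0.03,0.0024,0,0,0,0],[0.03,0.0024,0,0,0,0],[0.03,0.0024,0,0,0,-0.001],[0.03,0.0024,0,0,0,0]]}}

```text
time: 7.15
tcp_pos: [490.9, -34.5, 363.3]
tcp_rot: [-2.137, -2.302, 0.001]
contact_force: [0.9, 0.5, -3.4]
width: 55.5
gripper_force: 30.0
```

>>> {"method": "drive_tool", "body": {"motion": [[0.03,0.0024,0,0,0,0],[0.015,0.001,0,0,0,0],[0.007,0,0,0,0,0],[0,0,0,0,0,0],[0,0,0,0,0,0]]}}

```text
time: 7.65
tcp_pos: [490.9, 15.5, 363.6]
tcp_rot: [2.139, 2.301, -0.001]
contact_force: [0.5, -0.3, -3.0]
width: 55.2
gripper_force: 30.0
```

```bash
python3 plan.py 490.2 16.5 290 0.075 5;  python3 -c "
from h import *
for n in('top','scene'):
    f=grab_frame(n);np.savez(n+'1.npz',**f)
    cv2.imwrite(f'pics/{n}3.png',f['img'])
a=cv2.imread('pics/top3.png')[90:260,140:340];b=cv2.imread('pics/scene3.png')[160:330,210:410]
cv2.imwrite('pics/c3.png',cv2.resize(np.hstack([a,b]),None,fx=2,fy=2))"
```

```text
t 7.65 pos [490.9  15.5 363.6] tool y az 0.0729 z [-1.e-04 -5.e-04 -1.e+00] F [ 0.5 -0.3 -3. ] w 55.2 g 30.0 q [-0.7   0.3   0.71  1.99 -0.24  0.94  0.2 ]
[0.0002, -0.0001, 0.0147, -0.0, 0.0001, -0.0004]
[0.0002, -0.0001, 0.0147, -0.0, 0.0001, -0.0004]
[0.0002, -0.0001, 0.0147, -0.0, 0.0001, -0.0004]
[0.0002, -0.0001, 0.0147, -0.0, 0.0001, -0.0004]
[0.0002, -0.0001, 0.0147, -0.0, 0.0001, -0.0004]
```

View pics/c3.png

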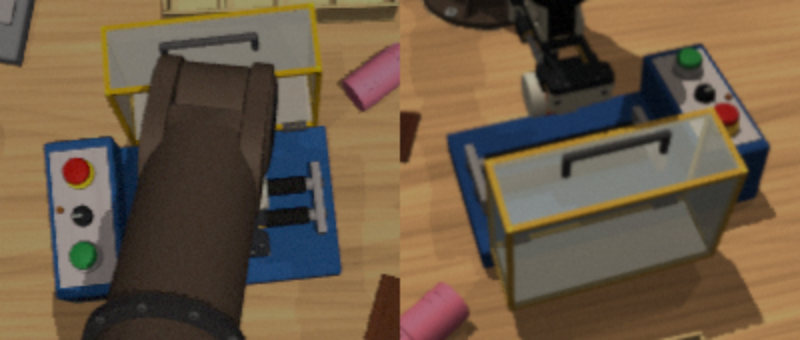

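```bash
python3 -c "
from h import *
for n in('top1','scene1'):
    P=pts(dict(np.load(n+'.npz')));q=P[(P[...,2]>285)&(abs(P[...,1]-15)<130)&(P[...,0]>350)&(P[...,0]<750)]
    for z in range(285,620,25):
        m=q[(q[:,2]>=z)&(q[:,2]<z+25)]
        if len(m)>3: print(n,z,len(m),m[:,0].max().round(),m[:,1].min().round(),m[:,1].max().round())"
```

```text
top1 285 127 441.0 -27.0 -6.0
top1 335 20 465.0 -25.0 -20.0
top1 535 22 541.0 -40.0 38.0
top1 560 216 541.0 -40.0 61.0
top1 585 1209 535.0 -38.0 66.0
top1 610 1549 503.0 -31.0 70.0
scene1 285 872 590.0 -27.0 58.0
scene1 310 169 511.0 -7.0 43.0
scene1 335 259 531.0 -24.0 50.0
scene1 360 214 537.0 -27.0 56.0
scene1 385 395 536.0 -27.0 56.0
scene1 410 380 534.0 -25.0 50.0
scene1 435 448 534.0 -25.0 54.0
scene1 460 450 534.0 -25.0 51.0
scene1 485 499 537.0 -28.0 53.0
scene1 510 451 542.0 -39.0 56.0
scene1 535 680 548.0 -40.0 62.0
scene1 560 957 549.0 -40.0 64.0
scene1 585 1276 537.0 -38.0 65.0
scene1 610 1176 503.0 -31.0 72.0
```

>>> {"method": "drive_tool", "body": {"motion": [[0.001,-0.0007,0.01,0,0,-0.002],[0,0,0.015,0,0,0],[0,0,0.015,0,0,0],[0,0,0.015,0,0,0],[0,0,0.013,0,0,0]]}}

```text
time: 8.25
tcp_pos: [490.1, 17.2, 294.4]
tcp_rot: [-2.136, -2.303, 0.001]
contact_force: [-0.1, 0.4, -4.0]
width: 55.2
gripper_force: 30.0
```

>>> {"method": "drive_tool", "body": {"motion": [[0,0,0.008,0,0,0],[0,0,0.006,0,0,0],[0,0,0.005,0,0,0],[0,0,0.004,0,0,0],[0,0,0.002,0,0,0]]}}

```text
time: 8.75
tcp_pos: [490.4, 17.6, 270.6]
tcp_rot: [2.135, 2.304, 0.0]
contact_force: [-0.3, -0.0, -4.1]
width: 55.4
gripper_force: 30.0
```

>>> {"method": "drive_tool", "body": {"motion": [[0,0,0.001,0,0,0],[0,0,0.001,0,0,0],[0,0,0.001,0,0,0],[0,0,0,0,0,0],[0,0,0,0,0,0]]}}

```text
time: 9.25
tcp_pos: [490.4, 17.6, 267.8]
tcp_rot: [2.135, 2.304, 0.0]
contact_force: [-0.2, 1.0, -4.3]
width: 55.5
gripper_force: 30.0
```

>>> {"method": "drive_tool", "body": {"motion": [[0,0,0.001,0,0,0],[0,0,0.001,0,0,0],[0,0,0,0,0,0],[0,0,0,0,0,0],[0,0,0,0,0,0]]}}

```text
time: 9.75
tcp_pos: [490.4, 17.6, 265.7]
tcp_rot: [-2.136, -2.304, -0.0]
contact_force: [-0.3, -0.1, -3.7]
width: 55.0
gripper_force: 30.0
```

>>> {"method": "drive_tool", "body": {"motion": [[0,0,0.001,0,0,0],[0,0,0.0005,0,0,0],[0,0,0,0,0,0],[0,0,0,0,0,0],[0,0,0,0,0,0]]}}

```text
time: 10.25
tcp_pos: [490.4, 17.6, 264.5]
tcp_rot: [2.136, 2.304, 0.001]
contact_force: [-2.4, -0.1, 5.4]
width: 55.6
gripper_force: 30.0
```

>>> {"method": "drive_tool", "body": {"motion": [[0,-0.0005,0,0,0,0],[0,0,0,0,0,0],[0,0,0,0,0,0],[0,0,0,0,0,0],[0,0,0,0,0,0]], "force": 5}}

```text
time: 10.75
tcp_pos: [490.2, 17.6, 264.4]
tcp_rot: [2.135, 2.304, 0.001]
contact_force: [1.8, -0.0, 4.8]
width: 55.6
gripper_force: 5.0
```

>>> {"method": "drive_tool", "body": {"motion": [[0,0,0,0,0,0],[0,0,0,0,0,0],[0,0,0,0,0,0],[0,0,0,0,0,0],[0,0,0,0,0,0]], "claw": 0.85}}

```text
time: 11.25
tcp_pos: [489.7, 17.6, 264.1]
tcp_rot: [-2.135, -2.304, 0.0]
contact_force: [-0.2, -0.1, 0.7]
width: 77.5
gripper_force: 0.0
```

>>> {"method": "drive_tool", "body": {"motion": [[0,0,-0.003,0,0,0],[0,0,-0.008,0,0,0],[0,0,-0.015,0,0,0],[0,0,-0.02,0,0,0],[0,0,-0.03,0,0,0]]}}

```text
time: 11.75
tcp_pos: [489.4, 17.5, 340.7]
tcp_rot: [-2.135, -2.303, 0.003]
contact_force: [0.2, -0.1, -0.6]
width: 78.0
gripper_force: 0.0
```

>>> {"method": "drive_tool", "body": {"motion": [[-0.04,0,-0.03,0,0,0],[-0.04,0,-0.03,0,0,0],[-0.045,0,-0.03,0,0,0],[-0.045,0,-0.02,0,0,0],[-0.045,0,-0.02,0,0,0]]}}

```text
time: 12.25
tcp_pos: [505.4, -195.1, 470.0]
tcp_rot: [2.134, 2.304, 0.002]
contact_force: [1.9, -0.1, -0.4]
width: 77.8
gripper_force: 0.0
```

```bash
python3 -c "
from plan import *;show()
f=grab_frame('top');cv2.imwrite('pics/top4.png',cv2.resize(f['img'][90:260,140:340],None,fx=3,fy=3));np.savez('top2.npz',**f)
from fit import fitcyl" | head -1; python3 - <<'E' | tail -4
from fit import *
f=dict(np.load('top2.npz'));P=pts(f);x,y,z=[P[...,i] for i in range(3)]
m=(x>455)&(x<525)&(y>-50)&(y<110)&(z>88)&(z<135);q=P[m]
print("jar y",np.percentile(q[:,1],[1,99]),len(q))
w=q[(q[:,1]<45)]
print(fitcyl(w,28,97,0.075))
E
```

```text
t 12.25 pos [ 505.4 -195.1  470. ] tool y az 0.0764 z [ 1.6e-03  2.0e-04 -1.0e+00] F [ 1.9 -0.1 -0.4] w 77.8 g 0.0 q [-0.34  0.29  0.8   1.72 -0.22  1.22  0.6 ]
scene button ((423.48602294921875, 216.26797485351562), 17.40041732788086) [147.78169124 149.71074552]
scene button ((534.9390869140625, 227.4510498046875), 17.96355628967285) [148.9983288  151.61517662]
jar y [-22.01714483  74.27659691] 729
(array([488.76233417,  11.1204006 ]), np.float64(0.07537845568127306), np.float64(97.24132124276538), np.float64(1.9230780918724446))
```

View pics/top4.png

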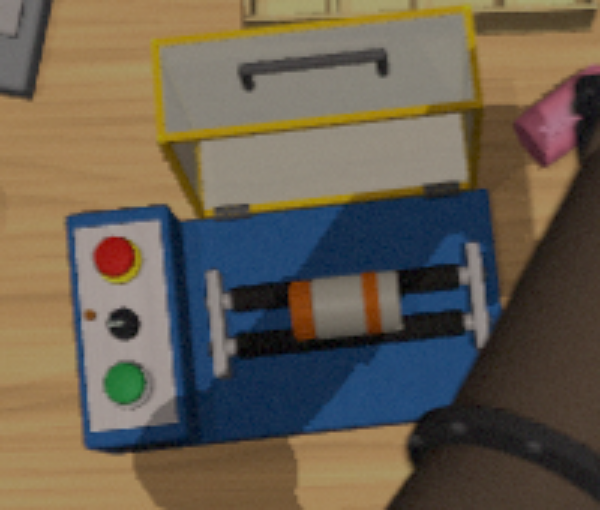

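The jar lies along the rollers, body at (340,305) and cap at (300,310) in the crop, with its axis at z 97. Next I'll grip the guard bar and swing it along its arc.

```bash
python3 plan.py 658.5 38 500 0.075 8
```

```text
t 12.3 pos [ 504.5 -203.4  473.6] tool y az 0.068 z [ 0.0064 -0.0058 -1.    ] F [ 0.9 -5.4  4.3] w 78.0 g 0.0 q [-0.33  0.29  0.81  1.72 -0.22  1.22  0.6 ]
[0.0288, 0.0213, -0.0034, 0.0008, 0.0008, -0.0009]
[0.0288, 0.0213, -0.0033, 0.0008, 0.0008, -0.0009]
[0.0287, 0.0213, -0.0033, 0.0008, 0.0008, -0.0009]
[0.0287, 0.0213, -0.0033, 0.0008, 0.0008, -0.0009]
[0.0287, 0.0214, -0.0033, 0.0008, 0.0008, -0.0009]
[0.0287, 0.0214, -0.0033, 0.0008, 0.0008, -0.0009]
[0.0287, 0.0214, -0.0033, 0.0008, 0.0008, -0.0009]
[0.0287, 0.0214, -0.0033, 0.0008, 0.0008, -0.0009]
```

>>> {"method": "drive_tool", "body": {"motion": [[0.02,0.015,-0.007,0,0,0],[0.029,0.022,-0.01,0,0,0],[0.029,0.022,-0.01,0,0,0],[0.029,0.022,0,0,0,0],[0.029,0.022,0,0,0,0]], "claw": 0.55}}

```text
time: 12.8
tcp_pos: [598.7, -48.7, 495.9]
tcp_rot: [2.136, 2.303, 0.001]
contact_force: [-0.2, -0.4, 0.2]
width: 51.1
gripper_force: 0.0
```

>>> {"method": "drive_tool", "body": {"motion": [[0.029,0.022,0,0,0,0],[0.029,0.022,0,0,0,0],[0.025,0.015,0,0,0,0],[0.008,0.008,0,0,0,0],[0,0,0,0,0,0]]}}

```text
time: 13.3
tcp_pos: [658.6, 47.5, 494.6]
tcp_rot: [-2.133, -2.307, 0.001]
contact_force: [0.6, -0.2, 0.1]
width: 50.8
gripper_force: 0.0
```

```bash
python3 plan.py 658.5 38 439 0.075 5
```

```text
t 13.3 pos [658.6  47.5 494.6] tool y az 0.0784 z [-5.e-04 -5.e-04 -1.e+00] F [ 0.6 -0.2  0.1] w 50.8 g 0.0 q [-0.59  0.5   0.72  1.38 -0.33  1.39  0.21]
[-0.0019, -0.0002, 0.0111, -0.0001, 0.0001, 0.0007]
[-0.0019, -0.0002, 0.0111, -0.0001, 0.0001, 0.0007]
[-0.0019, -0.0002, 0.0111, -0.0001, 0.0001, 0.0007]
[-0.0019, -0.0002, 0.0111, -0.0001, 0.0001, 0.0007]
[-0.0019, -0.0002, 0.0111, -0.0001, 0.0001, 0.0007]
```

>>> {"method": "drive_tool", "body": {"motion": [[-0.009,-0.001,0.006,0,0,0.003],[0,0,0.014,0,0,0],[0,0,0.014,0,0,0],[0,0,0.014,0,0,0],[0,0,0.008,0,0,0]]}}

```text
time: 13.8
tcp_pos: [657.3, 36.7, 436.8]
tcp_rot: [-2.138, -2.299, 0.002]
contact_force: [-0.8, 0.4, -0.1]
width: 50.6
gripper_force: 0.0
```

>>> {"method": "drive_tool", "body": {"motion": [[0,0,0,0,0,0],[0,0,0,0,0,0],[0,0,0,0,0,0],[0,0,0,0,0,0],[0,0,0,0,0,0]], "claw": 0.05, "force": 12}}

```text
time: 14.3
tcp_pos: [658.0, 36.7, 439.4]
tcp_rot: [2.139, 2.301, 0.001]
contact_force: [0.9, 0.8, 0.7]
width: 15.0
gripper_force: 0.0
```

>>> {"method": "drive_tool", "body": {"motion": [[0,0,0,0,0,0],[0,0,0,0,0,0],[0,0,0,0,0,0],[0,0,0,0,0,0],[0,0,0,0,0,0]]}}

```text
time: 14.8
tcp_pos: [658.2, 36.8, 439.5]
tcp_rot: [2.138, 2.3, 0.002]
contact_force: [3.3, 0.6, 4.2]
width: 9.5
gripper_force: 12.0
```

```bash
cat > arc.py <<'E'
from plan import *
# from current TCP, rows along the arc; guard vec angle phi now -> step dphi
ex=np.array([np.cos(.075),np.sin(.075)]);Hg=np.array([594.3,32.4])
def arc(off=None,n=35,end=0.175):
    s=show();u=(s["tcp_pos"][:2]-Hg)@ex;z=s["tcp_pos"][2]-55
    if off is None: off=170
    print("u",u,"r",np.hypot(u,z-off));phi=np.arctan2(z-off,-u);print("phi",phi,"theta",phi-.18)
    ph=np.linspace(phi,end,n+1);rr=np.hypot(u,z-off)
    U=-rr*np.cos(ph);Z=rr*np.sin(ph)
    for a,b in zip(np.diff(U),np.diff(Z)): print([0,round(a/1000,4),round(-b/1000,4)])
import sys;a=[float(v) for v in sys.argv[1:]];arc(a[0],int(a[1]),a[2])
E
python3 arc.py 170 30 0.175
python3 -c "
from h import *
f=grab_frame('scene');cv2.imwrite('pics/s5.png',cv2.resize(f['img'][130:330,210:410],None,fx=3,fy=3))"
```

```text
t 14.8 pos [658.2  36.8 439.5] tool y az 0.073 z [ 1.5e-03  1.0e-04 -1.0e+00] F [3.3 0.6 4.2] w 9.5 g 12.0 q [-0.57  0.53  0.71  1.47 -0.35  1.27  0.24]
u 64.04913603085453 r 223.81913005073702
phi 1.8610180762780621 theta 1.6810180762780622
[0, np.float64(-0.0121), np.float64(-0.0033)]
[0, np.float64(-0.0123), np.float64(-0.0026)]
[0, np.float64(-0.0124), np.float64(-0.0019)]
[0, np.float64(-0.0125), np.float64(-0.0012)]
[0, np.float64(-0.0126), np.float64(-0.0005)]
[0, np.float64(-0.0126), np.float64(0.0002)]
[0, np.float64(-0.0125), np.float64(0.0009)]
[0, np.float64(-0.0125), np.float64(0.0016)]
[0, np.float64(-0.0124), np.float64(0.0023)]
[0, np.float64(-0.0122), np.float64(0.003)]
[0, np.float64(-0.012), np.float64(0.0037)]
[0, np.float64(-0.0118), np.float64(0.0044)]
[0, np.float64(-0.0115), np.float64(0.005)]
[0, np.float64(-0.0112), np.float64(0.0057)]
[0, np.float64(-0.0109), np.float64(0.0063)]
[0, np.float64(-0.0105), np.float64(0.0069)]
[0, np.float64(-0.0101), np.float64(0.0075)]
[0, np.float64(-0.0097), np.float64(0.008)]
[0, np.float64(-0.0092), np.float64(0.0086)]
[0, np.float64(-0.0087), np.float64(0.0091)]
[0, np.float64(-0.0082), np.float64(0.0095)]
[0, np.float64(-0.0076), np.float64(0.01)]
[0, np.float64(-0.0071), np.float64(0.0104)]
[0, np.float64(-0.0065), np.float64(0.0108)]
[0, np.float64(-0.0059), np.float64(0.0111)]
[0, np.float64(-0.0052), np.float64(0.0114)]
[0, np.float64(-0.0046), np.float64(0.0117)]
[0, np.float64(-0.0039), np.float64(0.012)]
[0, np.float64(-0.0032), np.float64(0.0122)]
[0, np.float64(-0.0025), np.float64(0.0123)]
```

View pics/s5.png

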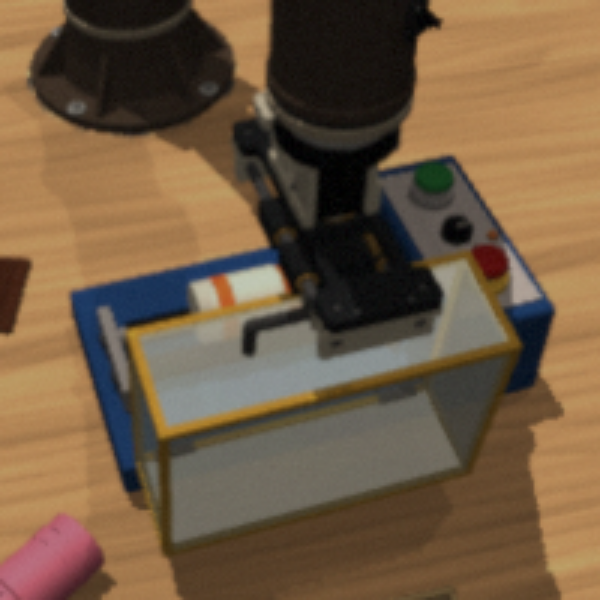

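The fingers hold the bar at about (300,320), opening 9.5 mm. I'll swing it now.

>>> {"method": "drive_tool", "body": {"motion": [[0,-0.0121,-0.0033,0,0,0],[0,-0.0123,-0.0026,0,0,0],[0,-0.0124,-0.0019,0,0,0],[0,-0.0125,-0.0012,0,0,0],[0,-0.0126,-0.0005,0,0,0]]}}

```text
time: 15.35
tcp_pos: [596.2, 32.2, 449.1]
tcp_rot: [2.138, 2.3, 0.003]
contact_force: [4.5, 0.7, 3.7]
width: 9.1
gripper_force: 12.0
```

>>> {"method": "drive_tool", "body": {"motion": [[0,-0.0126,0.0002,0,0,0],[0,-0.0125,0.0009,0,0,0],[0,-0.0125,0.0016,0,0,0],[0,-0.0124,0.0023,0,0,0],[0,-0.0122,0.003,0,0,0]]}}

```text
time: 15.85
tcp_pos: [533.8, 27.6, 440.7]
tcp_rot: [2.138, 2.3, 0.001]
contact_force: [3.7, -0.2, 2.6]
width: 9.4
gripper_force: 12.0
```

```bash
python3 arc.py 170 20 0.175 | head -6
```

```text
t 15.85 pos [533.8  27.6 440.7] tool y az 0.0729 z [ 1.2e-03  1.0e-04 -1.0e+00] F [ 3.7 -0.2  2.6] w 9.4 g 12.0 q [-0.73  0.3   0.75  1.78 -0.22  1.15  0.17]
u -60.66387378291898 r 224.07266720609255
phi 1.2966419017171462 theta 1.1166419017171463
[0, np.float64(-0.012), np.float64(0.0037)]
[0, np.float64(-0.0118), np.float64(0.0044)]
[0, np.float64(-0.0115), np.float64(0.0051)]
```

On track, with low forces.

>>> {"method": "drive_tool", "body": {"motion": [[0,-0.012,0.0037,0,0,0],[0,-0.0118,0.0044,0,0,0],[0,-0.0115,0.005,0,0,0],[0,-0.0112,0.0057,0,0,0],[0,-0.0109,0.0063,0,0,0]]}}

```text
time: 16.35
tcp_pos: [476.4, 23.3, 415.3]
tcp_rot: [2.139, 2.301, 0.001]
contact_force: [2.5, 0.8, 1.4]
width: 9.4
gripper_force: 12.0
```

>>> {"method": "drive_tool", "body": {"motion": [[0,-0.0105,0.0069,0,0,0],[0,-0.0101,0.0075,0,0,0],[0,-0.0097,0.008,0,0,0],[0,-0.0092,0.0086,0,0,0],[0,-0.0087,0.0091,0,0,0]]}}

```text
time: 16.85
tcp_pos: [428.3, 19.9, 375.0]
tcp_rot: [2.139, 2.301, 0.0]
contact_force: [3.6, -0.7, 1.1]
width: 9.1
gripper_force: 12.0
```

```bash
python3 arc.py 170 10 0.175
```

```text
t 16.85 pos [428.3  19.9 375. ] tool y az 0.073 z [ 3.e-04  0.e+00 -1.e+00] F [ 3.6 -0.7  1.1] w 9.1 g 12.0 q [-0.82  0.16  0.75  2.11 -0.13  0.92  0.08]
u -166.43911178054378 r 224.07377550866954
phi 0.7335727270214494 theta 0.5535727270214494
[0, np.float64(-0.0081), np.float64(0.0095)]
[0, np.float64(-0.0076), np.float64(0.01)]
[0, np.float64(-0.007), np.float64(0.0104)]
[0, np.float64(-0.0064), np.float64(0.0107)]
[0, np.float64(-0.0058), np.float64(0.0111)]
[0, np.float64(-0.0052), np.float64(0.0114)]
[0, np.float64(-0.0045), np.float64(0.0117)]
[0, np.float64(-0.0039), np.float64(0.0119)]
[0, np.float64(-0.0032), np.float64(0.0121)]
[0, np.float64(-0.0025), np.float64(0.0123)]
```

>>> {"method": "drive_tool", "body": {"motion": [[0,-0.008,0.0095,0,0,0],[0,-0.0076,0.01,0,0,0],[0,-0.007,0.0104,0,0,0],[0,-0.0064,0.0107,0,0,0],[0,-0.0058,0.011,0,0,0]]}}

```text
time: 17.35
tcp_pos: [393.6, 17.4, 323.0]
tcp_rot: [2.139, 2.301, 0.0]
contact_force: [3.1, 0.8, 0.7]
width: 9.7
gripper_force: 12.0
```

>>> {"method": "drive_tool", "body": {"motion": [[0,-0.0052,0.0114,0,0,0],[0,-0.0045,0.0117,0,0,0],[0,-0.0035,0.01,0,0,0],[0,-0.0025,0.008,0,0,0],[0,-0.0015,0.006,0,0,0]]}}

```text
time: 17.85
tcp_pos: [376.9, 16.2, 276.0]
tcp_rot: [2.139, 2.301, 0.0]
contact_force: [3.5, -0.6, 1.1]
width: 9.6
gripper_force: 12.0
```

```bash
python3 arc.py 170 5 0.175
```

```text
t 17.85 pos [376.9  16.2 276. ] tool y az 0.0728 z [ 4.e-04 -2.e-04 -1.e+00] F [ 3.5 -0.6  1.1] w 9.6 g 12.0 q [-0.75  0.25  0.69  2.33 -0.27  0.63  0.22]
u -217.97189605968944 r 223.86839077604492
phi 0.23002415659644762 theta 0.05002415659644763
[0, np.float64(-0.0005), np.float64(0.0024)]
[0, np.float64(-0.0005), np.float64(0.0024)]
[0, np.float64(-0.0005), np.float64(0.0024)]
[0, np.float64(-0.0005), np.float64(0.0024)]
[0, np.float64(-0.0004), np.float64(0.0024)]
```

>>> {"method": "drive_tool", "body": {"motion": [[0,-0.0005,0.0025,0,0,0],[0,-0.0005,0.0025,0,0,0],[0,-0.0005,0.002,0,0,0],[0,-0.0005,0.002,0,0,0],[0,0,0.002,0,0,0]]}}

```text
time: 18.35
tcp_pos: [375.1, 16.1, 265.8]
tcp_rot: [-2.139, -2.301, -0.001]
contact_force: [-0.5, -1.1, 18.8]
width: 9.5
gripper_force: 12.0
```

>>> {"method": "drive_tool", "body": {"motion": [[0,0,0.002,0,0,0],[0,0,0.001,0,0,0],[0,0,0.001,0,0,0],[0,0,0,0,0,0],[0,0,0,0,0,0]]}}

```text
time: 18.85
tcp_pos: [375.1, 16.1, 262.0]
tcp_rot: [-2.139, -2.301, -0.001]
contact_force: [1.0, 0.4, 14.5]
width: 9.4
gripper_force: 12.0
```

The guard hit its stop at about 19 N. I'll let go, rise and check it.

>>> {"method": "drive_tool", "body": {"motion": [[0,0,0,0,0,0],[0,0,0,0,0,0],[0,0,0,0,0,0],[0,0,0,0,0,0],[0,0,0,0,0,0]], "claw": 0.19}}

```text
time: 19.35
tcp_pos: [372.9, 15.9, 261.5]
tcp_rot: [-2.136, -2.297, 0.004]
contact_force: [-12.4, -0.8, 25.6]
width: 17.5
gripper_force: 13.1
```

>>> {"method": "drive_tool", "body": {"motion": [[0,0,-0.01,0,0,0],[0,0,-0.02,0,0,0],[0,0,-0.03,0,0,0],[0,0,-0.04,0,0,0],[0,0,-0.03,0,0,0]]}}

```text
time: 19.85
tcp_pos: [374.0, 15.7, 392.7]
tcp_rot: [-2.139, -2.3, 0.003]
contact_force: [0.1, 0.7, -0.3]
width: 17.7
gripper_force: 0.0
```

>>> {"method": "drive_tool", "body": {"motion": [[0.03,0.006,0,0,0,0],[0.03,0.01,0,0,0,0],[0.03,0.01,0,0,0,0],[0.03,0.01,0,0,0,0],[0.03,0.01,0,0,0,0]], "claw": 0}}

```text
time: 20.35
tcp_pos: [409.1, 170.0, 390.9]
tcp_rot: [-2.138, -2.3, 0.004]
contact_force: [-0.3, -0.9, 0.3]
width: 0.4
gripper_force: 0.0
```

```bash
python3 plan.py 420 217.4 345 0.073 5
python3 - <<'E'
from h import *
f=grab_frame('scene');np.savez('scene5.npz',**f);g=grab_frame('top')
cv2.imwrite('pics/c6.png',cv2.resize(np.hstack([f['img'][150:330,210:410],g['img'][90:270,140:340]]),None,fx=2,fy=2))
P=pts(f);hsv=cv2.cvtColor(f["img"],cv2.COLOR_BGR2HSV);m=(hsv[...,0]>18)&(hsv[...,0]<34)&(hsv[...,1]>130)
x,y,z=[P[...,i] for i in range(3)];m&=(z>70)&(x>370)&(x<640)&(y>-130)&(y<175)
q=P[m];ex=np.array([np.cos(.075),np.sin(.075)])
u=(q[:,:2]-[594.3,32.4])@ex
for a,b in((-200,-180),(-180,-10),(-10,20)):
    k=q[(u>a)&(u<b)];print(a,b,len(k),np.percentile(k[:,2],[5,50,95]) if len(k) else '')
E
```

```text
t 20.35 pos [409.1 170.  390.9] tool y az 0.0732 z [-2.8e-03 -9.0e-04 -1.0e+00] F [-0.3 -0.9  0.3] w 0.4 g 0.0 q [-1.08  0.16  0.65  2.05 -0.11  0.97 -0.29]
[0.0093, 0.0029, 0.0092, -0.0006, 0.0001, 0.0]
[0.0093, 0.0029, 0.0092, -0.0006, 0.0001, 0.0]
[0.0093, 0.0029, 0.0092, -0.0006, 0.0001, 0.0]
[0.0093, 0.0029, 0.0092, -0.0006, 0.0001, 0.0]
[0.0093, 0.0029, 0.0092, -0.0006, 0.0001, 0.0]
-200 -180 171 [122.26520348 144.57271331 147.04745207]
-180 -10 370 [111.62511639 145.01984275 554.95536438]
-10 20 481 [ 94.9669568  142.98051153 146.54854302]
```

View pics/c6.png

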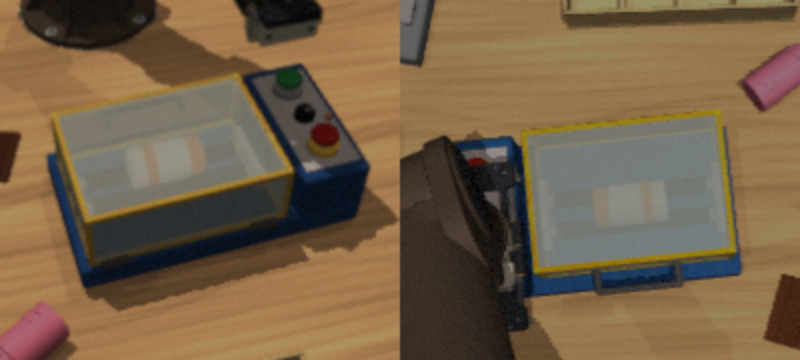

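The guard is shut level, with front and rear edges both at about z 144, and the jar lies inside at (165,160). Now the green button.

>>> {"method": "drive_tool", "body": {"motion": [[0.015,0.005,0,0,0,0],[0.017,0.006,0,0,0,0],[0.013,0.003,0.01,0,0,0],[0.002,0.0005,0.02,0,0,0],[0,0,0.015,0,0,0]]}}

```text
time: 20.95
tcp_pos: [420.7, 218.1, 345.0]
tcp_rot: [-2.138, -2.302, 0.001]
contact_force: [-0.2, -0.5, -0.6]
width: 0.5
gripper_force: 0.0
```

>>> {"method": "drive_tool", "body": {"motion": [[0,0,0.003,0,0,0],[0,0,0.002,0,0,0],[0,0,0,0,0,0],[0,0,0,0,0,0],[0,0,0,0,0,0]]}}

```text
time: 21.45
tcp_pos: [421.1, 217.0, 342.1]
tcp_rot: [-2.139, -2.301, -0.002]
contact_force: [0.3, -0.1, -0.6]
width: 0.8
gripper_force: 0.0
```

```bash
python3 plan.py 420 217.4 321 0.073 5
```

```text
t 21.45 pos [421.1 217.  342.1] tool y az 0.0727 z [ 8.e-04  9.e-04 -1.e+00] F [ 0.3 -0.1 -0.6] w 0.8 g 0.0 q [-1.08  0.28  0.61  2.05 -0.21  0.87 -0.28]
[0.0001, -0.0002, 0.0042, 0.0002, -0.0002, -0.0]
[0.0001, -0.0002, 0.0042, 0.0002, -0.0002, -0.0]
[0.0001, -0.0002, 0.0042, 0.0002, -0.0002, -0.0]
[0.0001, -0.0002, 0.0042, 0.0002, -0.0002, -0.0]
[0.0001, -0.0002, 0.0042, 0.0002, -0.0002, -0.0]
```

>>> {"method": "drive_tool", "body": {"motion": [[0,-0.001,0.004,0,0,0],[0,0,0.004,0,0,0],[0,0,0.003,0,0,0],[0,0,0.003,0,0,0],[0,0,0.001,0,0,0]]}}

```text
time: 21.95
tcp_pos: [419.9, 216.9, 326.4]
tcp_rot: [-2.139, -2.301, 0.001]
contact_force: [-2.8, 0.5, 5.0]
width: 0.4
gripper_force: 2.8
```

>>> {"method": "drive_tool", "body": {"motion": [[0,0,0.001,0,0,0],[0,0,0.001,0,0,0],[0,0,0.001,0,0,0],[0,0,0,0,0,0],[0,0,0,0,0,0]]}}

```text
time: 22.45
tcp_pos: [419.9, 216.9, 323.7]
tcp_rot: [-2.139, -2.301, 0.0]
contact_force: [-3.1, -0.1, 6.7]
width: 0.6
gripper_force: 3.5
```

>>> {"method": "drive_tool", "body": {"motion": [[0,0,0.001,0,0,0],[0,0,0.001,0,0,0],[0,0,0.001,0,0,0],[0,0,0,0,0,0],[0,0,0,0,0,0]]}}

```text
time: 22.95
tcp_pos: [420.0, 216.8, 321.2]
tcp_rot: [-2.139, -2.3, -0.001]
contact_force: [-4.4, -2.6, 14.8]
width: 0.3
gripper_force: 7.3
```

>>> {"method": "drive_tool", "body": {"motion": [[0,0,0.0005,0,0,0],[0,0,0,0,0,0],[0,0,0,0,0,0],[0,0,0,0,0,0],[0,0,0,0,0,0]]}}

```text
time: 23.45
tcp_pos: [420.0, 216.8, 321.1]
tcp_rot: [-2.139, -2.3, -0.001]
contact_force: [-6.6, -2.0, 20.3]
width: 0.3
gripper_force: 10.7
```

The push force jumped to 20 N with no further travel, so the button is fully down. I'm handing in.

```bash
python3 -c "
from h import *
print(r.read_state()['contact_force']);print(workorder.close_job())"
```

```text
[-6.55784251 -2.00027561 20.34036666]
the job is handed in; nothing more can be done
None
```

I laid the orange-capped jar on the rollers, shut the guard over it, and handed the job in with the green button held fully down at about 20 N; the interface gave no verdict.

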